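# Close the sliding jaw of a board carrier on a circuit board and lock it

## Robot

A 7-joint arm with a two-finger parallel gripper is mounted at the origin on the work surface. World frame = base frame: x ahead of the robot, y to its left, z up, the work surface at z = 0. Lengths are in m, angles in rad, forces in N, time in s.
With the tool pointing down it reaches from about 0.4 to 0.85 m from the base axis. Payload 10.4 kg.
Tool frame: the origin (TCP) lies between the finger pads; the fingertips stand 25 mm ahead of it and the grasp point (between the pads) lies 6 mm ahead of it; x points along the fingers, y is the direction in which the jaws open and shut, and the axes are right-handed (so a half turn about x gives the same grasp; the last joint's range is limited). The gripper opens to 87 mm and grips with 3 to 60 N. Pads are 19 mm wide; open, the fingers measure 117 mm over their backs; the gripper's body (75 mm by 190 mm) begins 51 mm behind the grasp point.
Start: joints at [1.13, 0.332, -0.065, 1.46, 0.022, 1.35, -0.088], TCP at [0.254, -0.571, 0.248] pointing down, gripper open.
Joint ranges: [-2.6, 2.6], [-0.5, 2.12], [-1.47, 1.34], [0.16, 2.42], [-1.27, 4.41], [0.06, 2.06], [-2.6, 2.6]. Speed limits (rad/s): [2.22, 2.22, 2.79, 2.79, 3.14, 3.14, 3.14].

## Interface

Orientations are given as a unit quaternion [x, y, z, w].
In Python, from bench import r gives the robot as it stands.
- The arm moves only by the shell command python3 -m pendant 'ROWS' [FORCE]. ROWS is JSON, a list of rows, each an object with "translation": the shift along the world's x, y, z in cm, a list of three; "angular": the turn, a rotation vector about the world's x, y, z in degrees, a list of three; "hand": the opening, from -1 (shut) to 1 (fully open). In form: [{"translation": [dx, dy, dz], "angular": [wx, wy, wz], "hand": hand}, ...]. A call has 1 to 20 rows; each row shifts and turns the commanded pose from where the row before left it; what a row does not reach is not made up. A row lasts 1/10 s, in which the tool goes at most 50 mm and 8.59 degrees, less where a joint would pass 70% of its speed; a pose out of reach is approached as far as the arm can. A call is refused whole if a number of a shift passes 5 or a number of a turn 8.59, either way. A call with a gripper value outside its range is refused whole. The fingers move at their own pace and stop on an object; FORCE is the grip in N (left out, the last holds). Time passes only in rows, so rows that do not move let the fingers close. It gives the time, the measured TCP pose, the force and the opening at its end, in the units of the state.
- r.read_state(): the state, without advancing time (a new reading comes with each control period).
- r.camera(name): name is "scene" or "top"; returns the picture (400x640x3 uint8, red, green, blue); there is no depth.
- r.camera_info(name): a dict with "fx", "fy", "cx", "cy" (pixels), "distortion" ([k1, k2, p1, p2, k3] as OpenCV has them; the pictures are not rectified), "rvec" (rotation vector, rad) and "tvec" (3), from world to camera coordinates, as OpenCV has them. Camera axes: x right, y down, z forward; pixel columns grow to the right and rows downward; lengths in m; the calibration is good to about 2 mm. A picture is of the moment at which its call begins. camera_info takes no time and is no camera call.
- r.close_job(): hands the job in, once; it reports no verdict.
Trained networks look in the newest picture that a camera, given by its name, has taken for a name from the list of things; names that differ only in an ending like _2 or _b are one class to them, and where a whole thing is asked for, a point or a joint stands for the part that bears it (a point fixed in the world has none). Each returns a list of dicts, best first, with "confidence" (0 to 1); they miss things now and then, are a little off and sometimes report something else, mostly with a low value. They report only what shows in the picture. A call takes as long as a camera call.
- r.find_in(camera, name): "point" ([row, column] in pixels, amid what is visible of it).
- r.mark_of(camera, name): "point" ([row, column] in pixels: a listed point, or the origin of a listed thing).
The state is a dict: "time": time; "joint_positions": joint angles; "joint_vel": joint speeds; "joint_torque": joint torques, N m; "ee_pos": TCP position; "eef_rot": TCP orientation; "ft_force": force on the tool from outside, world axes, zero at the start; "torque": the same for the moment, N m; "width": finger opening in m.
Only numpy, scipy, OpenCV 4.12 (cv2) and the standard library are available. Lean on these libraries where they do the work, as an engineer would, in place of code of your own. Each camera call takes 0.05 s, during which the arm holds its last target.

## Task

Clamp the loose circuit board in the carrier: loosen the brass thumb set screw of the sliding bar's collar, then slide the bar along its rods so that its groove takes the board's edge and pushes the board home into the sprung jaw at the other end, pressing that jaw back about 2 to 3 of its 6 mm, so that the board is held firmly but not bowed. Then turn the screw tight again and let go. Do not touch the board itself or disturb the other things on the bench.

Things in the scene. Friction and masses are not known exactly. Their poses are not given: they have to be found in the camera images.
- carrier: board carrier, fixed: two steel rods (12 mm diameter, axes 38 mm up, 95 mm either side of the middle) between aluminium end feet 225 x 22 x 52 mm, 372 mm over the feet. Origin: middle of its underside, 2 mm above the work surface (on the mat). z up; y along the rods from the sliding bar towards the sprung jaw; the -x side faces the robot, its rod carries the collar with the set screw.
- collar (a point): centre (on the rod's axis) of the sliding bar's dark grey hub collar, 30 mm diameter, 28 mm long, on the carrier's -x rod; axes as the carrier's. Screw loose: the bar drags with about 5 N and stays where it is left, also against a spring force under 5 N. Screw tight: it is held against 25 N (with 2 mm of give). It has about 25 to 105 mm to go in +y.
- slide_bar: the sliding bar: collar, cross bar, bush on the other rod and blue grooved jaw in one rigid piece that moves only along the carrier's y; the set screw rides on it. Origin: below the middle of its jaw face, level with the carrier's underside; axes as the carrier's.
- jaw_face (a point): middle of the sliding bar's blue jaw face, 14 mm ahead of the collar's centre in +y, at the height of the board. Jaw 90 mm wide, groove 6.5 mm high. The sprung jaw opposite has the same groove; its end bar stands anywhere 84 to 112 mm in +y from the carrier's origin, not measured: find it by feel. It gives from 1.2 N on, 1.5 N per mm, and bottoms at 6 mm (10 N).
- screw_head (a point): middle of the upright brass spade head of the set screw on the collar: 26 mm long (x axis), 8 mm thick (y axis), 22 mm high (z, up), 45 mm above the rod's axis. Below it a shank under 8 mm thick; the collar's 15 mm boss begins 25 mm below this point. Tight, its length lies about across the rod. Free by 25 mm all round. It may be held to turn it and also to draw the bar along.
- screw (a joint): angle of the set screw, rad: 0 is hard home; grows as it is loosened, anticlockwise seen from above, up to a stop at 2.2. It starts tight (0.1 to 0.3); the collar is free beyond about 0.8. Loosened means past 1.0, tight means below 0.4. It takes about 0.1 N m loose, up to 0.25 N m as it bites, then comes up hard at 0.
- board: green circuit board, 100 mm (x) by 120 mm (y, along the rods), 2 mm thick, parts up to 10 mm tall on top, about 90 g, lying loose on white-tipped pillars between the jaws, underside 60 mm above the carrier's origin, up to 2 degrees askew. Origin: middle of its underside; axes as the carrier's. It slides on the pillars with about 1 N. Not to be touched by the robot; over 14 N from the jaw bows it.
- solder_spool: bystander: grey solder spool, 52 mm diameter, 40 mm high; origin at its underside
- flux_jar: bystander: small amber jar with white cap, 44 mm diameter, 45 mm high; origin at its underside
- parts_tray: bystander: black divided parts tray 110 x 80 x 22 mm; origin at its underside
- spare_collar: bystander: loose spare collar ring lying on the mat, 30 mm diameter, 14 mm high; origin at its underside
- spare_pillar: bystander: spare brass pillar, 12 mm diameter, 30 mm high, standing; origin at its underside
- screwdriver: bystander: blue screwdriver lying on the mat, 150 mm long; origin at its underside
- spare_board: bystander: small green board lying on the mat, 60 x 45 mm; origin at its underside

How it is judged:
By the outcome, as a careful person would: the job done as asked, in the order asked, and still so for the second after the job is handed in, with the robot touching nothing.
It also fails if it takes over 56 s, if anything falls off the work surface, if the arm or the gripper's body presses on something with over 40 N, if the wrist force passes 120 N, or if a joint passes its speed limit or range.

## Working session

There is one attempt and no reset: what is moved stays moved. The work goes in short steps, Python scripts to look and compute and a shell command to move; the robot and the scene stay as the last step left them, time stands still between calls to the robot, and variables do not carry over. Pictures are saved under pics/ and viewed, and the job is handed in when it is done.

```bash
mkdir -p pics; ls; python3 - <<'E'
from bench import r
import cv2
s=r.read_state()
for k,v in s.items(): print(k,v)
for n in("scene","top"):
    im=r.camera(n); cv2.imwrite(f"pics/{n}0.png",im[:,:,::-1])
    print(n,r.camera_info(n))
    for t in("collar","jaw_face","screw_head","board","carrier","slide_bar","screw"):
        try: print(t,[(d["point"],round(d["confidence"],2)) for d in r.mark_of(n,t)[:3]])
        except Exception as e: print(t,e)
print(r.read_state()["time"])
E
```

```text
pics
time 0.0
joint_positions [ 1.1303996   0.33285611 -0.06472293  1.46095752  0.02160113  1.34985323
 -0.0885005 ]
joint_vel [-0.00028362  0.00015247  0.00117147 -0.00167802 -0.00047453 -0.00040075
  0.00191505]
joint_torque [-8.23718383e-04 -6.23246813e+01  2.42631300e-02 -3.89891696e+01
 -6.13912032e-02  3.95258074e-02  1.35233317e-04]
ee_pos [ 0.25346127 -0.57092147  0.24675606]
eef_rot [-0.69161033 -0.14712843  0.69185159 -0.14618399]
ft_force [ 0.57376543  0.21856569 -0.60723527]
torque [ 0.01217016  0.00792446 -0.06881464]
width 0.08693338260769927
scene {'fx': 485.26072190234225, 'fy': 485.26072190234225, 'cx': 320.606825906504, 'cy': 198.36337503900106, 'distortion': array([0.02135752, 0.        , 0.        , 0.        , 0.        ]), 'rvec': array([ 2.20599684,  1.11471591, -0.40223264]), 'tvec': array([-0.30343548, -0.24621812,  1.45081518])}
collar [([246.3, 272.4], 0.58)]
jaw_face [([256.3, 309.9], 0.67), ([158.5, 405.8], 0.21)]
screw_head [([233.3, 269.4], 0.57)]
board [([231.6, 330.1], 0.76), ([352.5, 223.6], 0.63)]
carrier [([254.2, 322.1], 0.55)]
slide_bar [([272.3, 313.1], 0.84)]
screw it knows: board, carrier, collar, flux_jar, jaw_face, parts_tray, screw_head, screwdriver, slide_bar, solder_spool, spare_board, spare_collar, spare_pillar
top {'fx': 453.5501050409874, 'fy': 453.5501050409874, 'cx': 321.7655815096854, 'cy': 201.44883414893053, 'distortion': array([0.03235768, 0.        , 0.        , 0.        , 0.        ]), 'rvec': array([ 2.11726827, -2.16567039,  0.17723334]), 'tvec': array([-0.00211391,  0.49936491,  1.23340059])}
collar [([195.4, 363.5], 0.75), ([202.8, 427.5], 0.48)]
jaw_face [([162.7, 351.8], 0.66), ([192.7, 368.9], 0.62)]
screw_head []
board []
carrier [([256.2, 223.4], 0.74)]
slide_bar [([171.0, 351.7], 0.72)]
screw it knows: board, carrier, collar, flux_jar, jaw_face, parts_tray, screw_head, screwdriver, slide_bar, solder_spool, spare_board, spare_collar, spare_pillar
0.7
```

View pics/scene0.png

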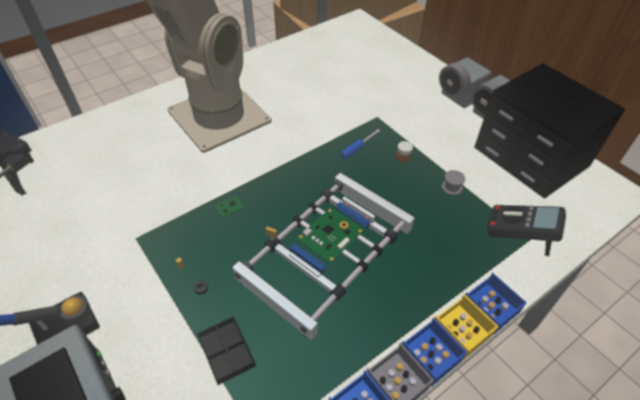

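View pics/top0.png

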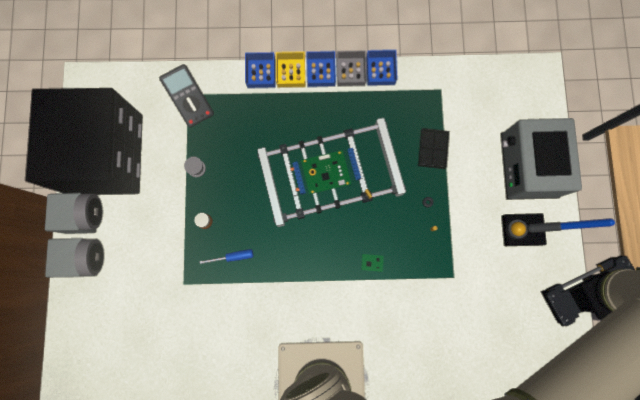

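```bash
cat > h.py <<'E'
import numpy as np,cv2
from bench import r
def cam(n):
    i=r.camera_info(n);K=np.array([[i['fx'],0,i['cx']],[0,i['fy'],i['cy']],[0,0,1]]);R=cv2.Rodrigues(np.array(i['rvec']))[0]
    return K,np.array(i['distortion']),R,np.array(i['tvec'])
C={n:cam(n) for n in("scene","top")}
def ray(n,rc):
    K,d,R,t=C[n];u=cv2.undistortPoints(np.array([[[rc[1],rc[0]]]],float),K,d)[0,0]
    v=R.T@np.array([u[0],u[1],1]);return -R.T@t,v/np.linalg.norm(v)
def atz(n,rc,z):
    o,v=ray(n,rc);return o+v*(z-o[2])/v[2]
def tri(a,b):
    o1,v1=ray("scene",a);o2,v2=ray("top",b)
    s=np.linalg.lstsq(np.stack([v1,-v2],1),o2-o1,rcond=None)[0]
    p=o1+s[0]*v1;q=o2+s[1]*v2;return (p+q)/2,np.linalg.norm(p-q)
def proj(n,P):
    K,d,R,t=C[n];p=cv2.projectPoints(np.atleast_2d(np.array(P,float)),R,t,K,d)[0][:,0];return p[:,::-1]
def save(n,name,box=None,f=1,im=None):
    im=r.camera(n) if im is None else im
    if box: im=im[box[0]:box[1],box[2]:box[3]]
    im=cv2.resize(im,None,fx=f,fy=f,interpolation=cv2.INTER_CUBIC);cv2.imwrite(f"pics/{name}.png",im[:,:,::-1])
E
python3 - <<'E'
import cv2
from h import *
a=cv2.imread("pics/scene0.png")[:,:,::-1];b=cv2.imread("pics/top0.png")[:,:,::-1]
save("scene","scene0c",(170,340,225,420),4,a)
save("top","top0c",(110,235,250,410),5,b)
E
```

```text
(no output)
```

View pics/scene0c.png

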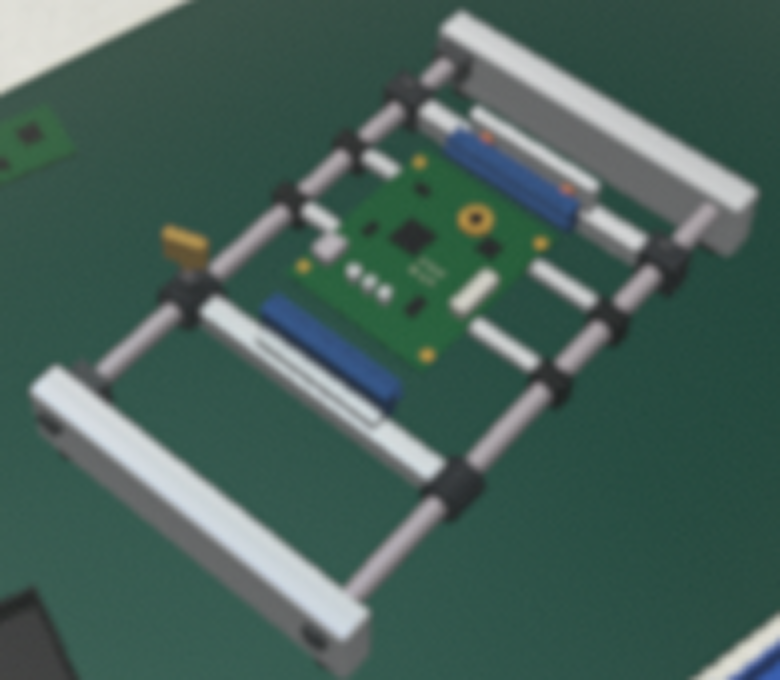

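View pics/top0c.png

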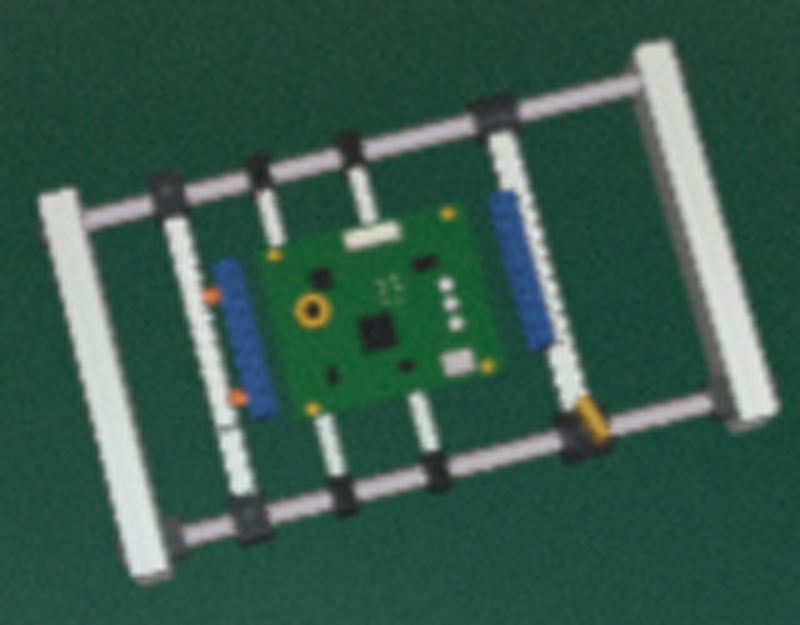

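```bash
python3 - <<'E'
from h import *
T=lambda x,y:(110+y/5,250+x/5)
S=lambda x,y:(170+y/4,225+x/4)
print("screw head tri",tri(S(185,246),T(592,418)))
f=[atz("top",T(*p),.054) for p in[(40,200),(75,192),(170,572),(135,580),(635,48),(670,42),(775,415),(738,425)]]
c1=np.mean(f[:4],0);c2=np.mean(f[4:],0)
d=c1-c2;print("feet",c1,c2,np.linalg.norm(d),"org",(c1+c2)/2)
yaw=np.arctan2(-d[0],d[1]);w=(f[0]+f[1]-f[2]-f[3])/2; w2=(f[4]+f[5]-f[6]-f[7])/2
print("yaw deg rods",np.degrees(yaw),"feet",np.degrees(np.arctan2(w[1],w[0])),np.degrees(np.arctan2(w2[1],w2[0])),np.linalg.norm(w),np.linalg.norm(w2))
o=(c1+c2)/2;o[2]=.002
cy,sy=np.cos(yaw),np.sin(yaw);R=np.array([[cy,-sy,0],[sy,cy,0],[0,0,1]])
loc=lambda p:(R.T@(np.array(p)-o)*1000).round(1)
print("head loc",loc(tri(S(185,246),T(592,418))[0]))
for nm,pts,z in[("jaw slide face",[(490,197),(530,350)],.07),("sprung face",[(240,260),(277,412)],.07),("board R",[(465,207),(505,365)],.064),("board L",[(262,245),(298,412)],.064)]:
    print(nm,[loc(atz("top",T(*p),z)) for p in pts])
# reprojection of model
h=[o+R@np.array(q)/1000 for q in[(-112.5,-186,52),(112.5,-186,52),(112.5,186,52),(-112.5,186,52)]]
print(proj("scene",h).round(1).tolist())
E
```

```text
screw head tri (array([ 0.51121632, -0.13900849,  0.08522953]), np.float64(0.002321232741094294))
feet [0.54166135 0.12752667 0.054     ] [ 0.62226453 -0.21071012  0.054     ] 0.3477082113067221 org [ 0.58196294 -0.04159172  0.054     ]
yaw deg rods 13.403816888371786 feet 13.410754457456424 12.521544232560634 0.22279733367406812 0.22391028437859
head loc [-91.4 -78.4  83.2]
jaw slide face [array([ 45.1, -60.2,  68. ]), array([-44.6, -58.7,  68. ])]
sprung face [array([45.4, 83.6, 68. ]), array([-42.9,  85.1,  68. ])]
board R [array([ 44.6, -45.9,  62. ]), array([-48.2, -43.8,  62. ])]
board L [array([52.1, 69.5, 62. ]), array([-44.7,  73.8,  62. ])]
[[265.8, 229.7], [329.0, 308.9], [216.0, 412.9], [171.0, 337.9]]
```

```bash
python3 - <<'E'
from h import *
from scipy.spatial.transform import Rotation as Ro
b=cv2.imread("pics/top0.png");hs=cv2.cvtColor(b,cv2.COLOR_BGR2HSV)
sub=hs[182:206,355:382];m=cv2.inRange(sub,(8,110,90),(30,255,255))
ys,xs=np.nonzero(m);print(len(xs))
P=np.array([atz("top",(182+y,355+x),.092)[:2] for y,x in zip(ys,xs)])
c=P.mean(0);w,v=np.linalg.eigh(np.cov(P.T));d=v[:,1];print(c,np.degrees(np.arctan2(d[1],d[0])),np.sqrt(w)*np.sqrt(12))
s=cv2.imread("pics/scene0.png");hs=cv2.cvtColor(s,cv2.COLOR_BGR2HSV)[220:245,258:285];m=cv2.inRange(hs,(8,110,90),(30,255,255));ys,xs=np.nonzero(m);print("scene",len(xs),220+ys.mean(),258+xs.mean())
q=r.read_state()["eef_rot"];print(Ro.from_quat(q).as_matrix().round(3))
# predicted projections: head as box with angle a
for a in (0,10,20,30):
  ca=np.radians(13.3+a);e=np.array([np.cos(ca),np.sin(ca),0])*.013
  h=np.array([.511,-.139,.096]);print(a,proj("top",[h+e,h-e]).round(1).tolist(),proj("scene",[h+e,h-e]).round(1).tolist())
E
```

```text
36
[ 0.50999286 -0.1386499 ] -152.97947876424655 [0.01092021 0.0247427 ]
scene 62 231.08064516129033 271.01612903225805
[[ 0.     0.406 -0.914]
 [-0.    -0.914 -0.406]
 [-1.     0.    -0.   ]]
0 [[188.2, 367.1], [197.4, 369.7]] [[231.6, 274.7], [225.4, 266.0]]
10 [[188.5, 366.4], [197.1, 370.5]] [[230.9, 275.3], [226.1, 265.4]]
20 [[188.9, 365.6], [196.7, 371.3]] [[230.2, 275.8], [226.8, 264.9]]
30 [[189.4, 365.0], [196.2, 371.9]] [[229.4, 276.2], [227.6, 264.5]]
```

```bash
python3 -m pendant '[{"translation":[1.6,2.7,0],"angular":[0,0,0],"hand":-0.2},{"translation":[1.6,2.7,0],"angular":[0,0,0],"hand":-0.2},{"translation":[1.6,2.7,0],"angular":[0,0,0],"hand":-0.2},{"translation":[1.6,2.7,0],"angular":[0,0,0],"hand":-0.2},{"translation":[1.6,2.7,0],"angular":[0,0,0],"hand":-0.2},{"translation":[1.6,2.7,0],"angular":[0,0,0],"hand":-0.2},{"translation":[1.6,2.7,0],"angular":[0,0,0],"hand":-0.2},{"translation":[1.6,2.7,0],"angular":[0,0,0],"hand":-0.2},{"translation":[1.6,2.7,0],"angular":[0,0,0],"hand":-0.2},{"translation":[1.6,2.7,0],"angular":[0,0,0],"hand":-0.2},{"translation":[1.6,2.7,0],"angular":[0,0,0],"hand":-0.2},{"translation":[1.6,2.7,0],"angular":[0,0,0],"hand":-0.2},{"translation":[1.6,2.7,0],"angular":[0,0,0],"hand":-0.2},{"translation":[1.6,2.7,0],"angular":[0,0,0],"hand":-0.2},{"translation":[1.6,2.7,0],"angular":[0,0,0],"hand":-0.2},{"translation":[1.7,2.7,0],"angular":[0,0,3],"hand":-0.2},{"translation":[0,0,-3],"angular":[0,0,0],"hand":-0.2},{"translation":[0,0,-3],"angular":[0,0,0],"hand":-0.2},{"translation":[0,0,-3],"angular":[0,0,0],"hand":-0.2},{"translation":[0,0,0],"angular":[0,0,0],"hand":-0.2}]' 15
```

```text
time: 2.7
ee_pos: [0.5083, -0.1388, 0.1541]
eef_rot: [-0.686, -0.166, 0.69, -0.164]
ft_force: [-0.4, 0.3, -0.4]
width: 0.0348
```

```bash
python3 - <<'E'
from h import *
from scipy.spatial.transform import Rotation as Ro
save("scene","s1",(150,290,190,350),5);save("top","t1",(130,250,300,440),5)
s=r.read_state();print(s["ee_pos"],Ro.from_quat(s["eef_rot"]).as_matrix().round(3)[:,1],s["joint_positions"].round(2))
p=s["ee_pos"].copy();p[2]-=.025;print(proj("scene",[p]),proj("top",[p]))
for n in("scene","top"):print([(d["point"],round(d["confidence"],2)) for d in r.mark_of(n,"screw_head")])
E
```

```text
[ 0.51072441 -0.13923623  0.15823019] [ 0.453 -0.891 -0.   ] [ 0.58  0.23 -0.45  1.81  0.11  1.13 -1.  ]
[[217.8332991  268.96470686]] [[190.35715382 370.04887599]]
[([232.8, 270.9], 0.54)]
[]
```

View pics/s1.png

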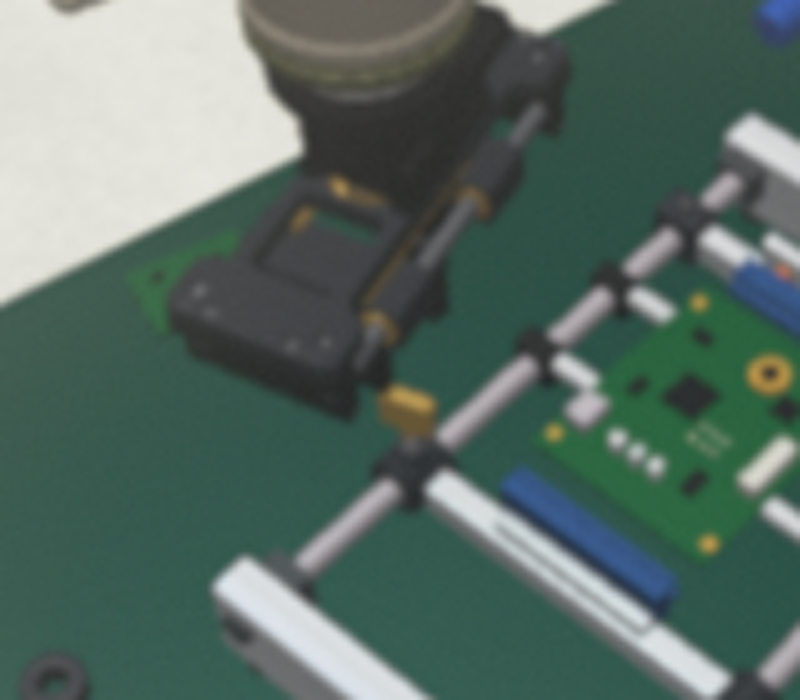

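View pics/t1.png

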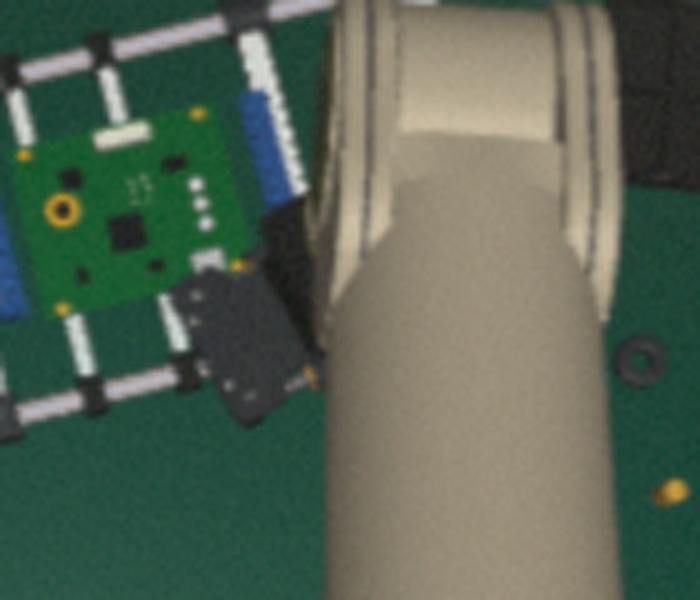

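```bash
python3 -m pendant '[{"translation":[0,0,-1.5],"angular":[0,0,0],"hand":-0.2},{"translation":[0,0,-1.5],"angular":[0,0,0],"hand":-0.2},{"translation":[0,0,-1.5],"angular":[0,0,0],"hand":-0.2},{"translation":[0,0,-1.2],"angular":[0,0,0],"hand":-0.2},{"translation":[0,0,-0.8],"angular":[0,0,0],"hand":-0.2},{"translation":[0,0,0],"angular":[0,0,0],"hand":-0.2},{"translation":[0,0,0],"angular":[0,0,0],"hand":-0.2}]' 15; python3 -c "
from bench import r
s=r.read_state();print(s['ee_pos'],s['ft_force'],s['torque'],s['width'])"
```

```text
time: 3.6
ee_pos: [0.5108, -0.1392, 0.0926]
eef_rot: [0.688, 0.165, -0.688, 0.165]
ft_force: [-0.3, 0.7, -0.0]
width: 0.0347
[ 0.5107589  -0.13920666  0.0926401 ] [-0.34725966  0.74250456 -0.01570035] [0.0418225  0.01254019 0.0287101 ] 0.03472637159096387
```

Close on the head.

```bash
python3 -m pendant '[{"translation":[0,0,0],"angular":[0,0,0],"hand":-0.6},{"translation":[0,0,0],"angular":[0,0,0],"hand":-0.75},{"translation":[0,0,0],"angular":[0,0,0],"hand":-0.9},{"translation":[0,0,0],"angular":[0,0,0],"hand":-1},{"translation":[0,0,0],"angular":[0,0,0],"hand":-1},{"translation":[0,0,0],"angular":[0,0,0],"hand":-1}]' 15; python3 -c "
from h import *
s=r.read_state();print(s['ee_pos'],s['ft_force'],s['torque'],s['width'])
save('scene','s2',(150,290,190,350),5)"
```

```text
time: 4.2
ee_pos: [0.5106, -0.1391, 0.0927]
eef_rot: [0.688, 0.165, -0.688, 0.165]
ft_force: [-2.0, 1.1, 2.5]
width: 0.0081
[ 0.51064053 -0.13911868  0.09274306] [-2.03828497  1.07539629  2.473011  ] [0.22672101 0.22202309 0.11659185] 0.008134743568182843
```

View pics/s2.png

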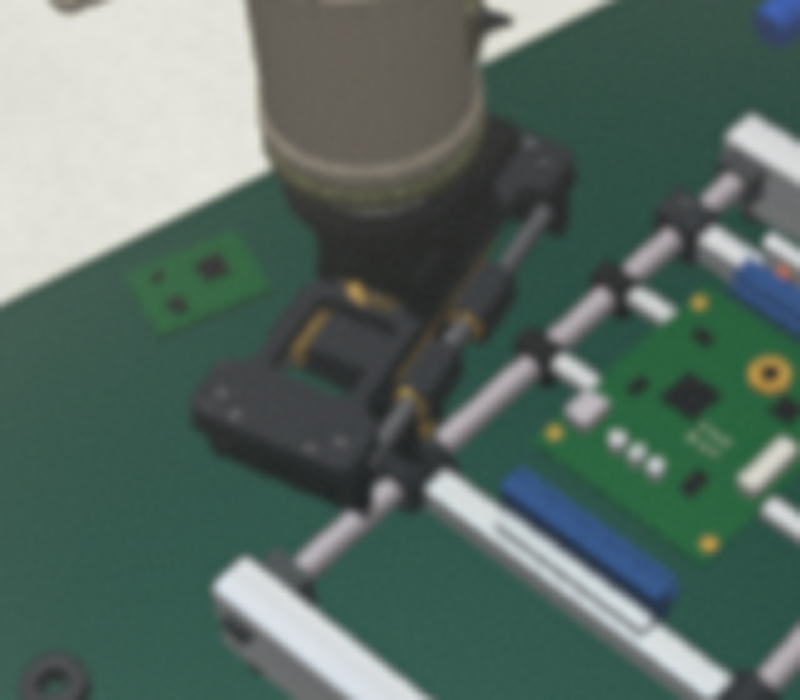

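```bash
python3 -m pendant '[{"translation":[0,0,0],"angular":[0,0,0],"hand":-1},{"translation":[0,0,0],"angular":[0,0,4],"hand":-1},{"translation":[0,0,0],"angular":[0,0,4],"hand":-1},{"translation":[0,0,0],"angular":[0,0,4],"hand":-1},{"translation":[0,0,0],"angular":[0,0,4],"hand":-1},{"translation":[0,0,0],"angular":[0,0,4],"hand":-1},{"translation":[0,0,0],"angular":[0,0,0],"hand":-1}]' 30; python3 -c "
from h import *
s=r.read_state();print(s['ee_pos'],s['ft_force'],s['torque'],s['width'],s['joint_positions'].round(2))"
```

```text
time: 4.95
ee_pos: [0.5109, -0.1394, 0.0927]
eef_rot: [0.649, 0.282, -0.648, 0.282]
ft_force: [0.8, -0.0, 2.0]
width: 0.0078
[ 0.51087472 -0.1393764   0.09274873] [ 0.81786962 -0.04479276  1.99525497] [0.10574738 0.03146544 0.10895858] 0.007772591015946291 [ 0.61  0.31 -0.49  1.87  0.17  1.01 -0.7 ]
```

```bash
python3 -m pendant '[{"translation":[0,0,0],"angular":[0,0,5],"hand":-1},{"translation":[0,0,0],"angular":[0,0,5],"hand":-1},{"translation":[0,0,0],"angular":[0,0,5],"hand":-1},{"translation":[0,0,0],"angular":[0,0,5],"hand":-1},{"translation":[0,0,0],"angular":[0,0,5],"hand":-1},{"translation":[0,0,0],"angular":[0,0,5],"hand":-1},{"translation":[0,0,0],"angular":[0,0,5],"hand":-1},{"translation":[0,0,0],"angular":[0,0,5],"hand":-1},{"translation":[0,0,0],"angular":[0,0,5],"hand":-1},{"translation":[0,0,0],"angular":[0,0,5],"hand":-1},{"translation":[0,0,0],"angular":[0,0,5],"hand":-1},{"translation":[0,0,0],"angular":[0,0,0],"hand":-1},{"translation":[0,0,0],"angular":[0,0,0],"hand":-1}]' 30; python3 -c "
from h import *
from scipy.spatial.transform import Rotation as Ro
s=r.read_state();print(s['ee_pos'],s['ft_force'],s['torque'],s['width'],s['joint_positions'].round(2),Ro.from_quat(s['eef_rot']).as_matrix()[:,1])"
```

```text
time: 6.25
ee_pos: [0.5115, -0.1395, 0.0928]
eef_rot: [0.447, 0.548, -0.446, 0.549]
ft_force: [4.9, -1.5, -1.8]
width: 0.0078
[ 0.51147986 -0.1395201   0.09281146] [ 4.86279962 -1.47595396 -1.81956213] [-0.19618708 -1.37640888  0.06148975] 0.007811092466137917 [ 0.73  0.34 -0.63  1.86  0.23  1.02  0.21] [0.97919841 0.20289479 0.00204255]
```

```bash
cat > st.py <<'E'
from h import *
from scipy.spatial.transform import Rotation as Ro
s=r.read_state();a=np.radians(13.3);u=np.array([-np.sin(a),np.cos(a),0]);v=np.array([np.cos(a),np.sin(a),0])
o=np.array([.582,-.0416,.002])
R=Ro.from_quat(s['eef_rot']).as_matrix();p=s['ee_pos'];f=s['ft_force']
print("t",round(s['time'],2),"loc",round((p-o)@v*1e3,2),round((p-o)@u*1e3,2),"z",p[2].round(4),"F x,y,z",round(f@v,2),round(f@u,2),round(f[2],2),"M",s['torque'].round(2),"w",round(s['width'],4),"yaw",np.degrees(np.arctan2(R[1,1],R[0,1])).round(1))
E
python3 -m pendant '[{"translation":[0.1,0.02,0],"angular":[0,0,0],"hand":-1},{"translation":[-0.06,0.24,0],"angular":[0,0,0],"hand":-1},{"translation":[-0.06,0.24,0],"angular":[0,0,0],"hand":-1},{"translation":[-0.06,0.24,0],"angular":[0,0,0],"hand":-1},{"translation":[-0.06,0.24,0],"angular":[0,0,0],"hand":-1}]' 40; python3 st.py;  python3 -m pendant '[{"translation":[-0.06,0.24,0],"angular":[0,0,0],"hand":-1},{"translation":[-0.06,0.24,0],"angular":[0,0,0],"hand":-1},{"translation":[-0.06,0.24,0],"angular":[0,0,0],"hand":-1},{"translation":[-0.06,0.24,0],"angular":[0,0,0],"hand":-1}]' 40; python3 st.py; python3 -c "
from h import *
save('scene','s3',(150,290,220,380),5)"
```

```text
time: 6.75
ee_pos: [0.5094, -0.1305, 0.0928]
eef_rot: [0.446, 0.548, -0.446, 0.549]
ft_force: [3.0, -4.4, 1.3]
width: 0.0078
t 6.75 loc -91.08 -69.82 z 0.0928 F x,y,z 1.91 -4.95 1.28 M [-1.07 -0.81  0.01] w 0.0078 yaw 11.8
time: 7.15
ee_pos: [0.5071, -0.1208, 0.0928]
eef_rot: [0.446, 0.548, -0.446, 0.549]
ft_force: [5.2, -3.8, 0.5]
width: 0.0076
t 7.15 loc -91.08 -59.86 z 0.0928 F x,y,z 4.19 -4.88 0.47 M [-1.03 -0.93  0.03] w 0.0076 yaw 11.8
```

View pics/s3.png

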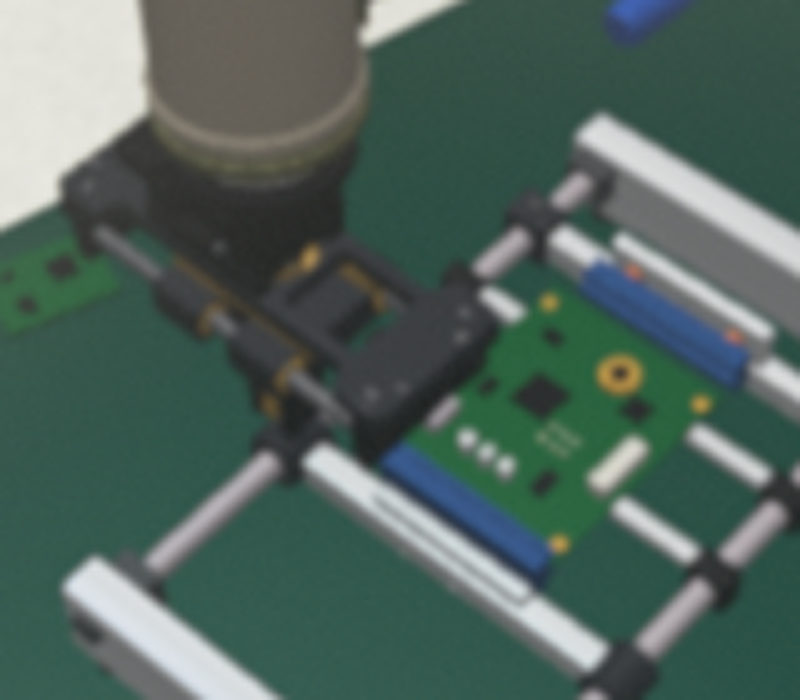

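```bash
python3 -m pendant '[{"translation":[-0.02,0.15,0],"angular":[0,0,0],"hand":-1},{"translation":[-0.02,0.15,0],"angular":[0,0,0],"hand":-1}]' 40|head -0; python3 st.py;  python3 -m pendant '[{"translation":[-0.03,0.15,0],"angular":[0,0,0],"hand":-1},{"translation":[-0.03,0.15,0],"angular":[0,0,0],"hand":-1}]' 40 |head -0; python3 st.py; python3 -m pendant '[{"translation":[-0.03,0.15,0],"angular":[0,0,0],"hand":-1},{"translation":[-0.03,0.15,0],"angular":[0,0,0],"hand":-1}]' 40 |head -0; python3 st.py;python3 -m pendant '[{"translation":[-0.03,0.15,0],"angular":[0,0,0],"hand":-1}]' |head -0; python3 st.py
```

```text
t 7.4 loc -91.03 -57.02 z 0.0928 F x,y,z 0.54 -5.14 0.99 M [-1.21 -0.51  0.03] w 0.0075 yaw 11.8
t 7.6 loc -91.02 -54.0 z 0.0928 F x,y,z 1.16 -5.78 2.02 M [-1.23 -0.51  0.02] w 0.0077 yaw 11.8
t 7.8 loc -90.99 -50.94 z 0.0927 F x,y,z 0.3 -6.1 3.03 M [-1.23 -0.43  0.02] w 0.008 yaw 11.8
t 7.9 loc -90.97 -49.45 z 0.0928 F x,y,z 0.14 -5.84 3.69 M [-1.22 -0.36 -0.02] w 0.0076 yaw 11.8Exception ignored on flushing sys.stdout:
BrokenPipeError: [Errno 32] Broken pipe
Exception ignored on flushing sys.stdout:
BrokenPipeError: [Errno 32] Broken pipe
Exception ignored on flushing sys.stdout:
BrokenPipeError: [Errno 32] Broken pipe
Exception ignored on flushing sys.stdout:
BrokenPipeError: [Errno 32] Broken pipe
```

```bash
P="python3 -m pendant"; $P '[{"translation":[-0.02,0.1,0],"angular":[0,0,0],"hand":-1},{"translation":[-0.02,0.1,0],"angular":[0,0,0],"hand":-1}]' 40 >/dev/null; python3 st.py; $P '[{"translation":[-0.02,0.1,0],"angular":[0,0,0],"hand":-1}]' 40 >/dev/null; python3 st.py;python3 - <<'E'
from h import *
save('scene','s4',(150,290,220,380),5);save('top','t4',(110,235,250,410),5)
E
python3 st.py
```

```text
t 8.1 loc -90.99 -47.43 z 0.0927 F x,y,z -0.73 -5.8 3.02 M [-1.24 -0.31  0.05] w 0.0079 yaw 11.8
t 8.2 loc -90.97 -46.43 z 0.0928 F x,y,z -0.64 -4.92 4.39 M [-1.25 -0.28 -0.  ] w 0.0075 yaw 11.8
t 8.3 loc -90.98 -46.24 z 0.0928 F x,y,z -0.84 -4.47 3.17 M [-1.05 -0.24 -0.05] w 0.0077 yaw 11.8
```

View pics/s4.png

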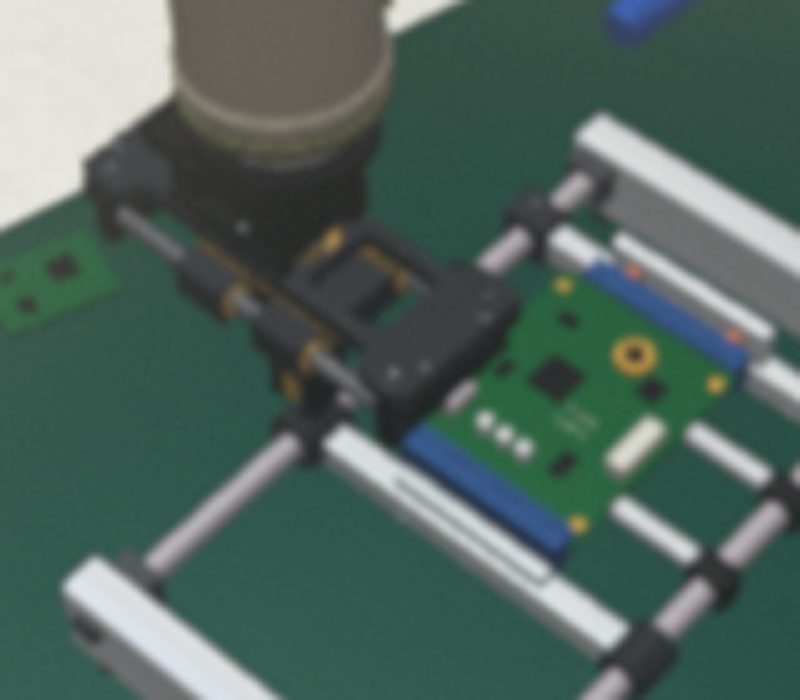

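View pics/t4.png

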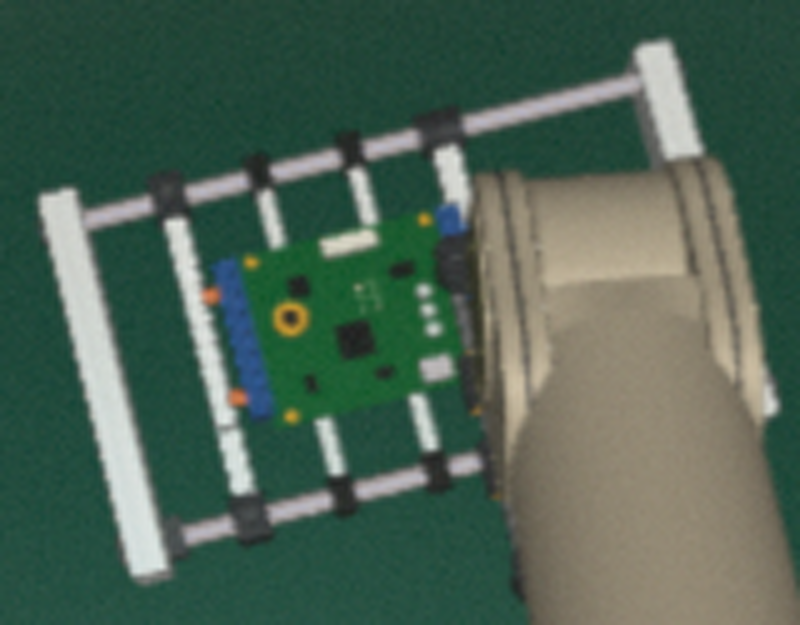

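```bash
P="python3 -m pendant"; for i in 1 2 3 4; do $P '[{"translation":[-0.02,0.1,0],"angular":[0,0,0],"hand":-1}]' 40 >/dev/null; python3 st.py; done
```

```text
t 8.4 loc -90.97 -45.47 z 0.0927 F x,y,z -1.35 -4.61 4.04 M [-1.21 -0.24  0.  ] w 0.0074 yaw 11.7
t 8.5 loc -90.95 -44.42 z 0.0928 F x,y,z -0.17 -6.57 3.0 M [-1.29 -0.19  0.02] w 0.0076 yaw 11.7
t 8.6 loc -90.95 -43.7 z 0.0928 F x,y,z -0.31 -8.45 2.22 M [-1.65 -0.33  0.  ] w 0.0075 yaw 11.7
t 8.7 loc -90.94 -42.97 z 0.0928 F x,y,z -0.84 -8.7 2.58 M [-1.89 -0.42 -0.01] w 0.0073 yaw 11.7
```

```bash
P="python3 -m pendant"; for i in 1 2 3 ; do $P '[{"translation":[-0.01,0.05,0],"angular":[0,0,0],"hand":-1}]' 40 >/dev/null; python3 st.py; done;  $P '[{"translation":[0,0,0],"angular":[0,0,0],"hand":-1}]' 40 >/dev/null; python3 st.py;  $P '[{"translation":[0,0,0],"angular":[0,0,0],"hand":-1}]' 40 >/dev/null; python3 st.py
```

```text
t 8.8 loc -90.97 -42.64 z 0.0928 F x,y,z -1.31 -9.22 2.38 M [-1.94 -0.45  0.1 ] w 0.0076 yaw 11.7
t 8.9 loc -90.95 -42.29 z 0.0928 F x,y,z -0.73 -9.0 2.25 M [-2.04 -0.44  0.08] w 0.0075 yaw 11.7
t 9.0 loc -90.94 -41.93 z 0.0928 F x,y,z -0.95 -10.22 2.5 M [-2.13 -0.52  0.02] w 0.0075 yaw 11.7
t 9.1 loc -90.95 -41.9 z 0.0928 F x,y,z -0.85 -8.88 2.05 M [-2.02 -0.43  0.01] w 0.0076 yaw 11.7
t 9.2 loc -90.96 -41.91 z 0.0928 F x,y,z -0.6 -9.59 1.98 M [-1.99 -0.44 -0.01] w 0.008 yaw 11.7
```

```bash
P="python3 -m pendant"; for i in 1 2; do $P '[{"translation":[-0.01,0.05,0],"angular":[0,0,0],"hand":-1}]' 40 >/dev/null; python3 st.py; done;  $P '[{"translation":[0,0,0],"angular":[0,0,0],"hand":-1}]' 40 >/dev/null; python3 st.py; python3 - <<'E'
from h import *
T=lambda n:[r.camera(n) for _ in range(3)]
t=T("top");s=T("scene")
np.savez("p5.npz",t=t,s=s)
tm=np.mean(t,0).astype(np.uint8);sm=np.mean(s,0).astype(np.uint8)
save("top","t5",(150,200,280,315),15,tm);save("top","t0z",(150,200,280,315),15,cv2.imread("pics/top0.png")[:,:,::-1])
save("scene","s5",(180,235,320,400),8,sm);save("scene","s0z",(180,235,320,400),8,cv2.imread("pics/scene0.png")[:,:,::-1])
E
python3 - <<'E'
import cv2,numpy as np
for n in"ts":
    a=cv2.imread(f"pics/{n}0z.png");b=cv2.imread(f"pics/{n}5.png")
    cv2.imwrite(f"pics/{n}cmp.png",cv2.resize((np.hstack if n=="t" else np.vstack)([a,b]),None,fx=.66,fy=.66))
E
```

```text
t 9.3 loc -90.96 -41.6 z 0.0928 F x,y,z -1.13 -10.0 1.79 M [-2.26 -0.54  0.02] w 0.0071 yaw 11.7
t 9.4 loc -90.94 -41.23 z 0.0928 F x,y,z -0.55 -10.78 1.58 M [-2.35 -0.57  0.06] w 0.0074 yaw 11.7
t 9.5 loc -90.97 -41.21 z 0.0928 F x,y,z -0.38 -10.88 2.09 M [-2.25 -0.47 -0.02] w 0.0078 yaw 11.7
```

View pics/tcmp.png

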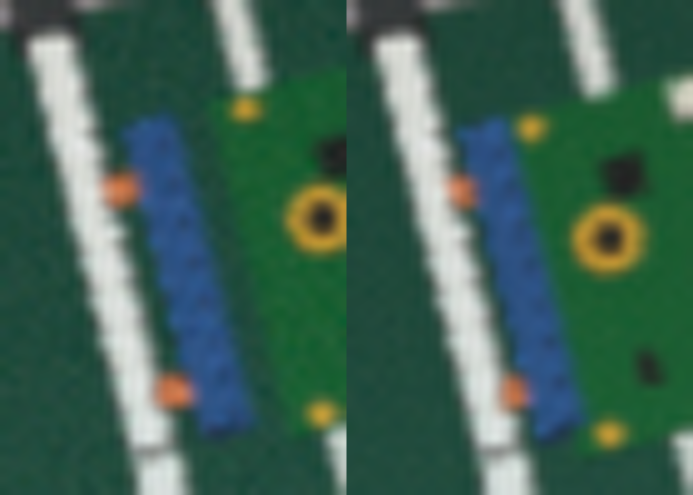

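View pics/scmp.png

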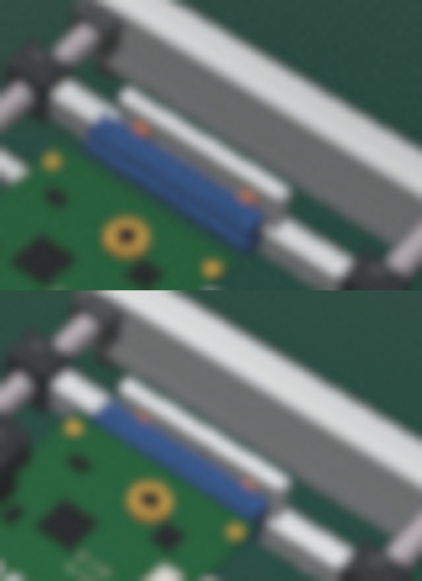

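```bash
cat > prof.py <<'E'
from h import *
from scipy.ndimage import map_coordinates
a=np.radians(13.3);u=np.array([-np.sin(a),np.cos(a),0]);v=np.array([np.cos(a),np.sin(a),0]);o=np.array([.582,-.0416,.002])
def edge(n,im,z=.072,xs=None):
    b=im[...,2].astype(float)-im[...,0]      # blue - red
    xs=np.r_[-36:-30:1,-12:13:1,30:37:1] if xs is None else xs
    ys=np.arange(60,125,.25)
    P=np.array([[o+v*x/1e3+u*y/1e3+[0,0,z-.002] for y in ys] for x in xs]).reshape(-1,3)
    q=proj(n,P);val=map_coordinates(b,q.T,order=3).reshape(len(xs),-1)
    p=val.mean(0);k=p.argmax();h=p[k]/2+min(p[k:k+60])/2
    j=k+np.nonzero(p[k:]<h)[0][0];back=ys[j-1]+.25*(p[j-1]-h)/(p[j-1]-p[j])
    return back,p.max()
if __name__=="__main__":
    d=np.load("p5.npz")
    for n,l in(("top","t"),("scene","s")):
        print(n,"before",edge(n,cv2.imread(f"pics/{n}0.png")[:,:,::-1]))
        for im in d[l]: print("  now",edge(n,im))
E
python3 prof.py
```

```text
top before (np.float64(100.66120781551281), np.float64(88.51728977829158))
  now (np.float64(103.73219548427141), np.float64(86.05917631370241))
  now (np.float64(103.72260108271362), np.float64(85.45297460517627))
  now (np.float64(103.74338990232071), np.float64(86.54477639503891))
scene before (np.float64(97.77367838247558), np.float64(73.73163342240665))
  now (np.float64(100.84744369722338), np.float64(77.78489470364939))
  now (np.float64(100.82845772129264), np.float64(78.04310745648945))
  now (np.float64(100.83183708991228), np.float64(78.22272406943772))
```

```bash
P="python3 -m pendant"; for i in 1 2 3 ; do $P '[{"translation":[0,0,0],"angular":[0,0,-5],"hand":-1},{"translation":[0,0,0],"angular":[0,0,-5],"hand":-1}]' 40 >/dev/null; python3 st.py; done; python3 -c "
from prof import *
print(edge('top',r.camera('top')),edge('scene',r.camera('scene')))"; python3 st.py
```

```text
t 10.0 loc -91.07 -41.18 z 0.0928 F x,y,z -0.8 -10.07 2.71 M [-2.29 -0.33  0.07] w 0.0077 yaw 1.5
t 10.2 loc -91.2 -41.13 z 0.0928 F x,y,z -1.75 -10.04 2.19 M [-2.28 -0.21  0.07] w 0.0074 yaw -8.5
t 10.4 loc -91.33 -41.1 z 0.0927 F x,y,z -2.41 -10.58 2.78 M [-2.24  0.01  0.06] w 0.0076 yaw -18.5
(np.float64(103.7492538258187), np.float64(86.95183036245922)) (np.float64(100.85327970749064), np.float64(77.4867187930966))
t 10.5 loc -91.3 -41.09 z 0.0928 F x,y,z -2.46 -9.98 3.28 M [-2.29 -0.06 -0.08] w 0.0076 yaw -18.5
```

```bash
P="python3 -m pendant"; for i in 1 2 3 4; do $P '[{"translation":[-0.02,0,0],"angular":[0,0,-5],"hand":-1},{"translation":[-0.02,0,0],"angular":[0,0,-5],"hand":-1}]' 40 >/dev/null; python3 st.py; done; python3 -c "
from prof import *
print(edge('top',r.camera('top')),edge('scene',r.camera('scene')))"; python3 st.py
```

```text
t 10.7 loc -91.45 -41.01 z 0.0928 F x,y,z -0.93 -10.29 0.75 M [-2.18 -0.39  0.01] w 0.0078 yaw -28.5
t 10.9 loc -91.57 -40.92 z 0.0928 F x,y,z 0.62 -11.37 -0.64 M [-2.17 -0.75  0.09] w 0.0074 yaw -38.5
t 11.1 loc -91.72 -40.73 z 0.0928 F x,y,z 2.56 -10.68 -0.74 M [-2.08 -1.04  0.16] w 0.0074 yaw -48.5
t 11.3 loc -91.83 -40.49 z 0.0928 F x,y,z 3.72 -10.24 -3.28 M [-1.97 -1.32  0.21] w 0.0079 yaw -58.5
(np.float64(103.94880716938161), np.float64(87.81304356472488)) (np.float64(101.155895845298), np.float64(77.58619075862646))
t 11.4 loc -91.82 -40.43 z 0.0928 F x,y,z 3.51 -10.17 -1.82 M [-2.04 -1.24  0.03] w 0.0076 yaw -58.5
```

```bash
P="python3 -m pendant"; $P '[{"translation":[0.05,-0.08,0],"angular":[0,0,-3],"hand":-1},{"translation":[0.05,-0.08,0],"angular":[0,0,-3],"hand":-1}]' 40 >/dev/null; python3 st.py;  for i in 1 2 3; do $P '[{"translation":[0,-0.03,0],"angular":[0,0,-2.5],"hand":-1}]' 40 >/dev/null; python3 st.py; done; python3 -c "
from prof import *
print(edge('top',r.camera('top')),edge('scene',r.camera('scene')))"; python3 st.py
```

```text
t 11.6 loc -91.69 -40.64 z 0.0927 F x,y,z -1.9 -1.25 4.64 M [-0.5   0.4   0.11] w 0.0077 yaw -64.3
t 11.7 loc -91.73 -40.81 z 0.0927 F x,y,z -0.52 -2.39 4.31 M [-0.58  0.08  0.16] w 0.0077 yaw -66.8
t 11.8 loc -91.75 -40.9 z 0.0927 F x,y,z -1.16 -0.98 3.94 M [-0.41  0.05  0.18] w 0.008 yaw -69.3
t 11.9 loc -91.76 -40.92 z 0.0927 F x,y,z -0.69 -0.79 4.18 M [-0.2   0.1   0.22] w 0.0075 yaw -71.8
(np.float64(103.52318551934563), np.float64(87.83770951904037)) (np.float64(100.6866858298584), np.float64(77.74480448231448))
t 12.0 loc -91.74 -40.97 z 0.0927 F x,y,z -1.58 -2.12 4.6 M [-0.4   0.24 -0.  ] w 0.0075 yaw -71.7
```

```bash
P="python3 -m pendant"; cat > e.py <<'E'
from prof import *
print([round(edge('top',r.camera('top'))[0]-100.66,2),round(edge('scene',r.camera('scene'))[0]-97.77,2)])
E
$P '[{"translation":[0,0,0],"angular":[0,0,5],"hand":-1},{"translation":[0,0,0],"angular":[0,0,5],"hand":-1},{"translation":[0,0,0],"angular":[0,0,5],"hand":-1},{"translation":[0,0,0],"angular":[0,0,5],"hand":-1},{"translation":[0,0,0],"angular":[0,0,5],"hand":-1}]' 40 >/dev/null; python3 st.py;python3 e.py
$P '[{"translation":[0,0,0],"angular":[0,0,5],"hand":-1},{"translation":[0,0,0],"angular":[0,0,5],"hand":-1},{"translation":[0,0,0],"angular":[0,0,5],"hand":-1},{"translation":[0,0,0],"angular":[0,0,5],"hand":-1},{"translation":[0,0,0],"angular":[0,0,5],"hand":-1}]' 40 >/dev/null; python3 st.py;python3 e.py;python3 st.py
```

```text
t 12.5 loc -91.64 -41.25 z 0.0928 F x,y,z -1.3 -2.34 5.34 M [-0.63 -0.07 -0.05] w 0.0077 yaw -46.4
[np.float64(2.88), np.float64(2.91)]
t 13.1 loc -91.45 -41.45 z 0.0927 F x,y,z -0.14 -3.14 3.14 M [-0.85 -0.31 -0.09] w 0.0075 yaw -21.6
[np.float64(2.87), np.float64(2.89)]
t 13.2 loc -91.41 -41.42 z 0.0927 F x,y,z 0.83 -4.86 3.83 M [-0.96 -0.3   0.06] w 0.0077 yaw -21.6
```

```bash
P="python3 -m pendant"; $P '[{"translation":[0.03,-0.12,0],"angular":[0,0,0],"hand":-1},{"translation":[0,0,0],"angular":[0,0,0],"hand":-1}]' >/dev/null; python3 st.py;python3 e.py
$P '[{"translation":[0.01,-0.05,0],"angular":[0,0,0],"hand":-1},{"translation":[0,0,0],"angular":[0,0,0],"hand":-1}]' >/dev/null; python3 st.py;python3 e.py
```

```text
t 13.4 loc -91.41 -41.72 z 0.0927 F x,y,z -0.96 -1.42 6.93 M [-0.34  0.1   0.02] w 0.0078 yaw -21.8
[np.float64(2.62), np.float64(2.76)]
t 13.7 loc -91.4 -41.82 z 0.0927 F x,y,z -2.45 -0.64 7.95 M [-0.15  0.29  0.02] w 0.0074 yaw -21.8
[np.float64(2.47), np.float64(2.63)]
```

```bash
P="python3 -m pendant"; $P '[{"translation":[0,0,0],"angular":[0,0,-5],"hand":-1},{"translation":[0,0,0],"angular":[0,0,-5],"hand":-1},{"translation":[0,0,0],"angular":[0,0,-5],"hand":-1},{"translation":[0,0,0],"angular":[0,0,-5],"hand":-1},{"translation":[0,0,0],"angular":[0,0,-5],"hand":-1}]' 40 >/dev/null; python3 st.py;python3 e.py
$P '[{"translation":[0,0,0],"angular":[0,0,-5],"hand":-1},{"translation":[0,0,0],"angular":[0,0,-5],"hand":-1},{"translation":[0,0,0],"angular":[0,0,-5],"hand":-1},{"translation":[0,0,0],"angular":[0,0,-5],"hand":-1},{"translation":[0,0,0],"angular":[0,0,-5],"hand":-1}]' 40 >/dev/null; python3 st.py;python3 e.py;for i in 1 2; do  $P '[{"translation":[0,0,0],"angular":[0,0,-2],"hand":-1}]' >/dev/null; python3 st.py; done; $P '[{"translation":[0,0,0],"angular":[0,0,0],"hand":-1}]' >/dev/null;python3 st.py;python3 e.py
```

```text
t 14.3 loc -91.63 -41.61 z 0.0927 F x,y,z -2.65 0.65 8.56 M [0.02 0.61 0.18] w 0.0075 yaw -47.0
[np.float64(2.51), np.float64(2.59)]
t 14.9 loc -91.7 -41.29 z 0.0927 F x,y,z -3.98 2.88 9.52 M [0.47 0.93 0.18] w 0.0076 yaw -71.9
[np.float64(2.5), np.float64(2.73)]
t 15.1 loc -91.7 -41.1 z 0.0927 F x,y,z -2.73 3.56 9.96 M [0.46 0.93 0.1 ] w 0.008 yaw -73.8
t 15.2 loc -91.7 -41.07 z 0.0927 F x,y,z -3.53 3.13 10.28 M [0.56 1.02 0.17] w 0.0079 yaw -75.8
t 15.3 loc -91.71 -41.07 z 0.0927 F x,y,z -4.28 2.37 9.66 M [ 0.54  0.96 -0.  ] w 0.0074 yaw -75.8
[np.float64(2.76), np.float64(2.8)]
```

```bash
P="python3 -m pendant"; for i in 1 2; do  $P '[{"translation":[0.03,0,0],"angular":[0,0,-2],"hand":-1}]' >/dev/null; python3 st.py; done; $P '[{"translation":[0,0,0],"angular":[0,0,0],"hand":-1}]' >/dev/null;python3 st.py;python3 e.py
```

```text
t 15.5 loc -91.65 -41.08 z 0.0926 F x,y,z -5.7 4.25 12.3 M [0.64 1.54 0.23] w 0.0078 yaw -77.7
t 15.6 loc -91.63 -41.07 z 0.0926 F x,y,z -7.37 3.54 13.19 M [0.57 1.8  0.54] w 0.0078 yaw -79.8
t 15.7 loc -91.65 -41.08 z 0.0926 F x,y,z -7.36 3.17 12.87 M [0.49 1.68 0.54] w 0.0076 yaw -79.8
[np.float64(2.77), np.float64(2.8)]
```

```bash
P="python3 -m pendant"; $P '[{"translation":[-0.15,0.03,0.1],"angular":[0,0,1.5],"hand":-1},{"translation":[0,0,0],"angular":[0,0,0],"hand":-1}]' >/dev/null; python3 st.py;python3 e.py
```

```text
t 16.0 loc -91.88 -40.85 z 0.0928 F x,y,z 5.51 0.47 -6.25 M [ 0.36 -1.1   0.26] w 0.0076 yaw -78.1
[np.float64(2.98), np.float64(2.89)]
```

```bash
P="python3 -m pendant"; $P '[{"translation":[0.06,-0.02,-0.03],"angular":[0,0,0],"hand":-1},{"translation":[0,0,0],"angular":[0,0,0],"hand":-1}]' 15 >/dev/null; python3 st.py;python3 e.py; $P '[{"translation":[0,0,0],"angular":[0,0,0],"hand":-0.7},{"translation":[0,0,0],"angular":[0,0,0],"hand":-0.5},{"translation":[0,0,0],"angular":[0,0,0],"hand":-0.3},{"translation":[0,0,0],"angular":[0,0,0],"hand":-0.2},{"translation":[0,0,0],"angular":[0,0,0],"hand":-0.2}]' 15 >/dev/null; python3 st.py;python3 e.py;python3 st.py
```

```text
t 16.3 loc -91.88 -40.99 z 0.0927 F x,y,z 1.23 4.02 -1.92 M [1.27 0.01 0.17] w 0.0079 yaw -78.1
[np.float64(3.02), np.float64(2.9)]
t 16.9 loc -91.77 -42.64 z 0.0933 F x,y,z 0.5 -0.2 -0.22 M [ 0.02  0.02 -0.01] w 0.0326 yaw -78.1
[np.float64(2.98), np.float64(2.92)]
t 17.0 loc -91.75 -42.51 z 0.0933 F x,y,z -0.26 -0.45 0.02 M [ 0.01  0.06 -0.02] w 0.034 yaw -78.1
```

```bash
P="python3 -m pendant"; $P '[{"translation":[0.03,0.2,0],"angular":[0,0,0],"hand":-0.2},{"translation":[0,0,0],"angular":[0,0,0],"hand":-0.7},{"translation":[0,0,0],"angular":[0,0,0],"hand":-0.9},{"translation":[0,0,0],"angular":[0,0,0],"hand":-1},{"translation":[0,0,0],"angular":[0,0,0],"hand":-1}]' 15 >/dev/null; python3 st.py;python3 e.py
$P '[{"translation":[0,0,0],"angular":[0,0,0],"hand":-1},{"translation":[0,0,0],"angular":[0,0,5],"hand":-1},{"translation":[0,0,0],"angular":[0,0,5],"hand":-1},{"translation":[0,0,0],"angular":[0,0,5],"hand":-1},{"translation":[0,0,0],"angular":[0,0,5],"hand":-1},{"translation":[0,0,0],"angular":[0,0,5],"hand":-1}]' 40 >/dev/null; python3 st.py
$P '[{"translation":[0,0,0],"angular":[0,0,5],"hand":-1},{"translation":[0,0,0],"angular":[0,0,5],"hand":-1},{"translation":[0,0,0],"angular":[0,0,5],"hand":-1},{"translation":[0,0,0],"angular":[0,0,5],"hand":-1},{"translation":[0,0,0],"angular":[0,0,5],"hand":-1},{"translation":[0,0,0],"angular":[0,0,5],"hand":-1}]' 40 >/dev/null; python3 st.py;python3 e.py;python3 st.py
```

```text
t 17.5 loc -90.97 -40.55 z 0.0933 F x,y,z 0.1 0.54 0.03 M [0.01 0.02 0.02] w 0.0106 yaw -78.1
[np.float64(3.02), np.float64(3.04)]
t 18.2 loc -90.95 -40.86 z 0.0933 F x,y,z 0.41 -1.32 -0.64 M [-0.33 -0.17 -0.11] w 0.0073 yaw -52.9
t 18.8 loc -90.95 -40.82 z 0.0933 F x,y,z 0.93 -2.13 -0.07 M [-0.3  -0.17 -0.04] w 0.0073 yaw -22.9
[np.float64(2.88), np.float64(2.82)]
t 18.9 loc -90.93 -40.85 z 0.0933 F x,y,z 0.14 -1.54 0.04 M [-0.34 -0.17  0.07] w 0.0076 yaw -23.0
```

```bash
P="python3 -m pendant"; $P '[{"translation":[0.01,-0.06,0],"angular":[0,0,0],"hand":-1},{"translation":[0,0,0],"angular":[0,0,0],"hand":-1}]' >/dev/null; python3 st.py;python3 e.py
$P '[{"translation":[0.01,-0.04,0],"angular":[0,0,0],"hand":-1},{"translation":[0,0,0],"angular":[0,0,0],"hand":-1}]' >/dev/null; python3 st.py;python3 e.py
```

```text
t 19.1 loc -90.96 -41.1 z 0.0933 F x,y,z 0.41 -0.37 0.45 M [-0.12 -0.1   0.03] w 0.0075 yaw -23.2
[np.float64(2.51), np.float64(2.7)]
t 19.4 loc -90.93 -41.35 z 0.0933 F x,y,z 0.36 0.15 1.22 M [-0.    0.01 -0.  ] w 0.0076 yaw -23.1
[np.float64(2.3), np.float64(2.37)]
```

Now about 2.35 mm; tighten about the well-centred axis.

```bash
P="python3 -m pendant"; $P '[{"translation":[0,0,0],"angular":[0,0,-5],"hand":-1},{"translation":[0,0,0],"angular":[0,0,-5],"hand":-1},{"translation":[0,0,0],"angular":[0,0,-5],"hand":-1},{"translation":[0,0,0],"angular":[0,0,-5],"hand":-1},{"translation":[0,0,0],"angular":[0,0,-5],"hand":-1}]' 40 >/dev/null; python3 st.py;python3 e.py
$P '[{"translation":[0,0,0],"angular":[0,0,-5],"hand":-1},{"translation":[0,0,0],"angular":[0,0,-5],"hand":-1},{"translation":[0,0,0],"angular":[0,0,-5],"hand":-1},{"translation":[0,0,0],"angular":[0,0,-5],"hand":-1},{"translation":[0,0,0],"angular":[0,0,-5],"hand":-1}]' 40 >/dev/null; python3 st.py;python3 e.py;for i in 1 2 3; do  $P '[{"translation":[0,0,0],"angular":[0,0,-2],"hand":-1}]' >/dev/null; python3 st.py; done; python3 e.py
```

```text
t 20.0 loc -90.93 -41.41 z 0.0933 F x,y,z -0.04 0.43 0.7 M [ 0.03 -0.02  0.19] w 0.0075 yaw -48.3
[np.float64(2.21), np.float64(2.32)]
t 20.6 loc -90.96 -41.49 z 0.0933 F x,y,z 0.26 -0.59 0.7 M [0.   0.02 0.02] w 0.0076 yaw -73.1
[np.float64(2.06), np.float64(2.23)]
t 20.8 loc -90.95 -41.64 z 0.0933 F x,y,z -0.09 0.4 -0.4 M [-0.11 -0.06  0.03] w 0.0076 yaw -74.8
t 20.9 loc -90.94 -41.74 z 0.0933 F x,y,z -0.18 0.44 1.58 M [-0.09 -0.05  0.03] w 0.0076 yaw -76.9
t 21.0 loc -90.97 -41.72 z 0.0933 F x,y,z -1.2 -1.04 1.03 M [-0.13 -0.02  0.43] w 0.0079 yaw -78.9
[np.float64(1.99), np.float64(2.06)]
```

```bash
P="python3 -m pendant"; $P '[{"translation":[0,0,0],"angular":[0,0,0],"hand":-1},{"translation":[0,0,0],"angular":[0,0,0],"hand":-1},{"translation":[0,0,0],"angular":[0,0,0],"hand":-1}]' >/dev/null; python3 st.py;python3 e.py;python3 e.py; python3 st.py
```

```text
t 21.4 loc -90.96 -41.71 z 0.0933 F x,y,z 0.3 -1.45 0.51 M [-0.38 -0.12  0.48] w 0.0079 yaw -79.0
[np.float64(1.98), np.float64(2.06)]
[np.float64(1.97), np.float64(2.05)]
t 21.6 loc -90.94 -41.72 z 0.0933 F x,y,z 0.7 -1.84 1.1 M [-0.42 -0.15  0.47] w 0.0077 yaw -79.0
```

```bash
P="python3 -m pendant"; 
$P '[{"translation":[0,0,0],"angular":[0,0,5],"hand":-1},{"translation":[0,0,0],"angular":[0,0,5],"hand":-1},{"translation":[0,0,0],"angular":[0,0,5],"hand":-1},{"translation":[0,0,0],"angular":[0,0,5],"hand":-1},{"translation":[0,0,0],"angular":[0,0,5],"hand":-1},{"translation":[0,0,0],"angular":[0,0,5],"hand":-1}]' 40 >/dev/null; python3 st.py
$P '[{"translation":[0,0,0],"angular":[0,0,5],"hand":-1},{"translation":[0,0,0],"angular":[0,0,5],"hand":-1},{"translation":[0,0,0],"angular":[0,0,5],"hand":-1},{"translation":[0,0,0],"angular":[0,0,5],"hand":-1},{"translation":[0,0,0],"angular":[0,0,5],"hand":-1},{"translation":[-0.04,0.19,0],"angular":[0,0,0],"hand":-1},{"translation":[0,0,0],"angular":[0,0,0],"hand":-1}]' 40 >/dev/null; python3 st.py;python3 e.py;python3 st.py
```

```text
t 22.2 loc -90.96 -41.48 z 0.0933 F x,y,z -0.3 -0.23 0.78 M [-0.1  -0.12 -0.06] w 0.0075 yaw -48.9
t 22.9 loc -90.96 -41.07 z 0.0933 F x,y,z 0.83 -6.5 -1.48 M [-1.47 -0.72  0.04] w 0.0079 yaw -24.2
[np.float64(2.32), np.float64(2.56)]
t 23.0 loc -90.95 -41.07 z 0.0933 F x,y,z 1.27 -6.63 -2.37 M [-1.39 -0.76  0.08] w 0.0078 yaw -24.3
```

```bash
P="python3 -m pendant"; 
$P '[{"translation":[-0.01,0.05,0],"angular":[0,0,0],"hand":-1},{"translation":[0,0,0],"angular":[0,0,0],"hand":-1}]' 40 >/dev/null; python3 st.py;python3 e.py
$P '[{"translation":[0,0,0],"angular":[0,0,-5],"hand":-1},{"translation":[0,0,0],"angular":[0,0,-5],"hand":-1},{"translation":[0,0,0],"angular":[0,0,-5],"hand":-1},{"translation":[0,0,0],"angular":[0,0,-5],"hand":-1},{"translation":[0,0,0],"angular":[0,0,-5],"hand":-1}]' 40 >/dev/null; python3 st.py;python3 e.py
$P '[{"translation":[0,0,0],"angular":[0,0,-5],"hand":-1},{"translation":[0,0,0],"angular":[0,0,-5],"hand":-1},{"translation":[0,0,0],"angular":[0,0,-5],"hand":-1},{"translation":[0,0,0],"angular":[0,0,-5],"hand":-1},{"translation":[0,0,0],"angular":[0,0,-5],"hand":-1}]' 40 >/dev/null; python3 st.py;python3 e.py;
```

```text
t 23.2 loc -90.97 -41.04 z 0.0934 F x,y,z 1.33 -8.07 -3.01 M [-1.74 -0.87  0.09] w 0.0077 yaw -24.3
[np.float64(2.35), np.float64(2.55)]
t 23.8 loc -90.97 -41.05 z 0.0934 F x,y,z 2.25 -9.27 -3.11 M [-1.82 -0.87  0.15] w 0.0079 yaw -49.5
[np.float64(2.3), np.float64(2.56)]
t 24.4 loc -90.98 -40.9 z 0.0934 F x,y,z 1.53 -8.83 -2.42 M [-1.62 -0.7   0.16] w 0.008 yaw -74.5
[np.float64(2.56), np.float64(2.79)]
```

```bash
P="python3 -m pendant"; 
for i in 1 2; do $P '[{"translation":[0,0,0],"angular":[0,0,-2],"hand":-1}]' >/dev/null; python3 st.py; done;  python3 e.py; $P '[{"translation":[0.02,-0.1,0],"angular":[0,0,0],"hand":-1},{"translation":[0.01,-0.05,0.03],"angular":[0,0,-1],"hand":-1},{"translation":[0,0,0],"angular":[0,0,0],"hand":-1}]' >/dev/null; python3 st.py;python3 e.py
```

```text
t 24.6 loc -90.99 -40.7 z 0.0933 F x,y,z 1.0 -8.0 -2.82 M [-1.52 -0.71  0.18] w 0.0075 yaw -76.3
t 24.7 loc -90.99 -40.71 z 0.0933 F x,y,z 1.3 -7.03 -2.92 M [-1.6  -0.6   0.39] w 0.0079 yaw -78.3
[np.float64(2.88), np.float64(2.85)]
t 25.1 loc -91.03 -40.8 z 0.0933 F x,y,z 1.98 -5.52 -5.22 M [-0.9  -0.74  0.54] w 0.0079 yaw -79.2
[np.float64(2.86), np.float64(2.85)]
```

```bash
P="python3 -m pendant"; 
$P '[{"translation":[0.02,-0.12,-0.05],"angular":[0,0,1.5],"hand":-1},{"translation":[0,0,0],"angular":[0,0,0],"hand":-1}]' 40 >/dev/null; python3 st.py;python3 e.py;  $P '[{"translation":[0,0,0],"angular":[0,0,0],"hand":-0.8},{"translation":[0,0,0],"angular":[0,0,0],"hand":-0.6},{"translation":[0,0,0],"angular":[0,0,0],"hand":-0.4},{"translation":[0,0,0],"angular":[0,0,0],"hand":-0.2},{"translation":[0,0,0],"angular":[0,0,0],"hand":-0.2}]' 15 >/dev/null; python3 st.py;python3 e.py;python3 e.py
```

```text
t 25.4 loc -90.92 -41.0 z 0.0933 F x,y,z -1.41 2.8 2.73 M [0.36 0.24 0.14] w 0.0075 yaw -77.5
[np.float64(2.83), np.float64(2.89)]
t 26.0 loc -91.16 -42.0 z 0.093 F x,y,z 0.39 1.02 0.3 M [-0.04  0.04  0.01] w 0.031 yaw -77.6
[np.float64(2.83), np.float64(2.85)]
[np.float64(2.82), np.float64(2.85)]
```

```bash
P="python3 -m pendant"; 
$P '[{"translation":[0,0,1],"angular":[0,0,0],"hand":-0.2},{"translation":[0,0,2],"angular":[0,0,0],"hand":-0.2},{"translation":[0,0,3],"angular":[0,0,0],"hand":-0.2},{"translation":[0,0,3],"angular":[0,0,0],"hand":-0.2},{"translation":[0,0,3],"angular":[0,0,0],"hand":-0.2},{"translation":[-1,-3,1],"angular":[0,0,0],"hand":-0.2},{"translation":[-1,-3,0],"angular":[0,0,0],"hand":-0.2},{"translation":[-1,-3,0],"angular":[0,0,0],"hand":-0.2},{"translation":[-1,-3,0],"angular":[0,0,0],"hand":-0.2},{"translation":[-1,-3,0],"angular":[0,0,0],"hand":-0.2},{"translation":[-1,-3,0],"angular":[0,0,0],"hand":-0.2},{"translation":[-1,-3,0],"angular":[0,0,0],"hand":-0.2},{"translation":[-1,-3,0],"angular":[0,0,0],"hand":-0.2},{"translation":[-1,-3,0],"angular":[0,0,0],"hand":-0.2},{"translation":[-1,-3,0],"angular":[0,0,0],"hand":-0.2},{"translation":[0,0,0],"angular":[0,0,0],"hand":-0.2}]' >/dev/null; python3 st.py;python3 e.py;python3 -c "
from h import *
save('scene','s9',(170,340,225,420),4);save('top','t9',(110,235,250,410),5);save('top','t9f')"; python3 e.py
```

```text
t 27.8 loc -261.07 -314.3 z 0.2235 F x,y,z -0.24 0.61 0.49 M [-0.    0.04 -0.01] w 0.0348 yaw -77.9
[np.float64(2.86), np.float64(2.85)]
[np.float64(2.82), np.float64(2.84)]
```

View pics/t9.png

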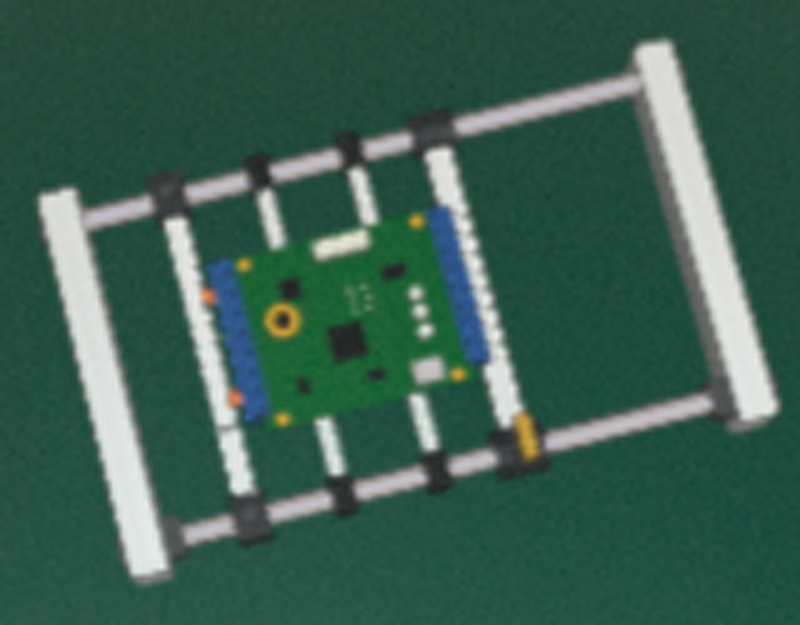

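View pics/s9.png

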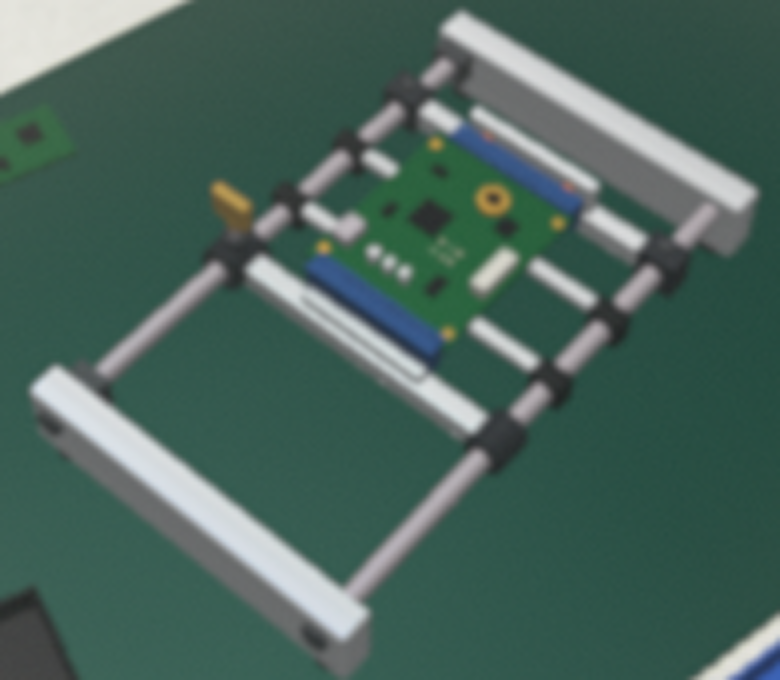

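View pics/t9f.png

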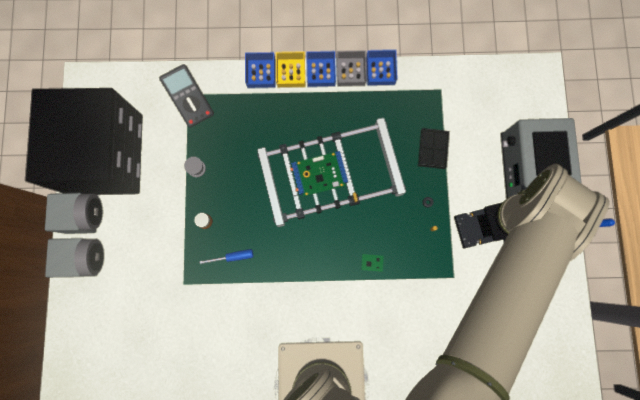

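```bash
python3 -c "
from bench import r
print(r.read_state()['time'],r.close_job())"
```

```text
the job is handed in; nothing more can be done
28.15 None
```

The board is clamped in both grooves, the set screw is back hard home, and I handed the job in at 28.15 s with the arm clear.

- **Sequence:** I loosened the screw about 75° and slid the bar about 38 mm, feeling the sprung jaw begin to give. I then turned the screw home until the torque rose to about 0.5 N m, and let go.
- **Order:** I loosened the screw again three times to trim the press, because tightening shifted the bar by a few tenths of a millimetre each time. One of those passes included a release and a fresh grip.
- **Press of the jaw:** Both cameras put it at about 2.8 mm, and it stayed steady for the 2 s after release. The force readings disagree and point to about 2.3 mm. Both values fall within 2 to 3 mm, though the camera value is near the top.
- **Board and bench:** The push on the bar peaked at about 11 N, of which about 5 N was drag, so the board stayed well under 14 N. In the last pictures the screw head lies across the rod and the other things on the bench are where they were.

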